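# Crack open the sticky lid of a sample cooler and hold it ajar

### The arm

A 6-joint arm with a two-finger parallel gripper is mounted at the origin on the work surface. World frame = base frame: x ahead of the robot, y to its left, z up, the work surface at z = 0. Lengths are in mm, angles in rad, forces in N, time in s.
With the tool pointing down it reaches from about 275 to 750 mm from the base axis. Payload 10.2 kg.
Tool frame: the origin (TCP) lies where the fingers leave the gripper's body, on its centre line; the fingertips stand 73 mm ahead of it and the grasp point (between the pads) lies 54 mm ahead of it (ctrl.tip_extent is the z of the fingertips in the tool frame, in mm); z points along the fingers, y is the line along which they close (so a half turn about z gives the same grasp; the last joint's range is limited). The gripper opens to 85 mm and grips with 20 to 120 N. Pads are 22 mm wide; open, the fingers measure 114 mm over their backs; the gripper's body (76 mm by 85 mm) begins 54 mm behind the grasp point. The pads swing forward as they close: fully open they stand 13 mm farther back than shut.
Start: joints at [1.12, 0.313, 1.498, -0, 1.331, -0.223], TCP at [118.576, 511.441, 303.894] pointing down, gripper open.
Joint ranges: [-2.94, 2.94], [-0.97, 2.17], [0.19, 2.56], [-1.23, 4.37], [0.02, 3.11], [-2.88, 2.88]. Speed limits (rad/s): [2.39, 2.39, 3.01, 3.14, 3.14, 3.14].

### API

Orientations are given as a unit quaternion [w, x, y, z].
In Python, from rig import readout, cams, order, ctrl gives the robot as it stands.
- The arm moves only by the tool run_rows, called after ">>>" by a JSON object that holds its "op" and its "data", one argument or row to a line. Schema: {"type":"object","properties":{"steps":{"type":"array","items":{"type":"object","properties":{"trans":{"type":"array","items":{"type":"number"},"minItems":3,"maxItems":3},"turn_vec":{"type":"array","items":{"type":"number"},"minItems":3,"maxItems":3}},"additionalProperties":false},"minItems":1,"maxItems":8},"aperture":{"type":"number"},"grip_force":{"type":"number"},"only":{"type":"string"},"quiet":{"type":"boolean"},"lines":{"type":"string"}},"required":["steps"],"additionalProperties":false}. steps is a list of rows, 1 to 8 of them, each an object with the fields trans (a list: dx, dy, dz in fractions of the full range, 1 being 800 mm), turn_vec (a list: a rotation vector rx, ry, rz in parts of the range, where 1.0 means 2 pi rad); a field left out counts as zero; each row is the pose to reach, as a shift and turn from the pose commanded when the call began, along the tool's axes at that moment; what a row does not reach only later rows make up. A row lasts 1/10 s, in which the tool goes at most 50 mm and 0.15 rad, less where a joint would pass 70% of its speed; a pose out of reach is approached as far as the arm can. aperture is the opening from 0.0 (shut) to 1.0 (fully open), set as the call begins (left out keeps the last). The fingers move at their own pace and stop on an object; grip_force is the grip in N (left out, the last holds). Time passes only in rows, so rows that do not move let the fingers close. The tool returns the time, the measured TCP pose, the force, the opening and the grip force at its end. only (a regular expression) keeps the lines of the reply that match it, lines (a string "A,B") keeps lines A to B, and quiet returns only ok. A shift or turn number past 1, either way, is cut back to 1. Input that does not fit is refused with a message, and nothing moves.
- readout.sense(): the state, without advancing time (a new reading comes with each control period).
- cams.capture(name): name is "side" or "top"; returns (picture, depth): 480x640x3 uint8, red, green, blue; 480x640 float32, mm along the optical axis (not along the pixel's ray), 0 where there is no reading.
- cams.calibration(name): a dict with "fx", "fy", "cx", "cy" (pixels), "position" and "attitude" of the camera in the world. Camera axes: x right, y down, z forward; pixel columns grow to the right and rows downward; lengths in mm; the calibration is good to about 2 mm. A picture is of the moment at which its call begins. calibration takes no time and is no camera call.
- order.finish_job(): hands the job in; it is judged then, once.
Trained networks look in the newest picture that a camera, given by its name, has taken for a name from the list of things; names that differ only in an ending like _2 or _b are one class to them, and where a whole thing is asked for, a point or a joint stands for the part that bears it (a point fixed in the world has none). Each returns a list of dicts, best first, with "p" (0 to 1); they miss things now and then, are a little off and sometimes report something else, mostly with a low value. They report only what shows in the picture. A call takes as long as a camera call.
- cams.trace(target, camera): "pixels" (480x640 bool, what is visible of it) and "bbox" ([left, top, right, bottom] in pixels, round what is visible of it).
- cams.spot_point(target, camera): "uv" ([column, row] in pixels: a listed point, or the origin of a listed thing).
The state is a dict: "time_s": time; "joints": joint angles; "dq": joint speeds; "tau": joint torques, N m; "eef_pos": TCP position; "ee_rot": TCP orientation; "force": force on the tool from outside, world axes, zero at the start; "wrist_torque": the same for the moment, N m; "grip_width": opening from 0.0 (shut) to 1.0 (fully open); "grip_force": force on a finger pad.
Only numpy, scipy, OpenCV 4.12 (cv2) and the standard library are available. Lean on these libraries where they do the work, as an engineer would, in place of code of your own. Each camera call takes 0.05 s, during which the arm holds its last target. There are 200 camera calls.

### The job

Get the sample cooler ready for a temperature check: first turn the thermostat dial on its console until its pointer stands at the blue marker, and only then pull up the lid until its sticky gasket lets go. Hold the lid just ajar, with its front edge about 40 mm up, so that I can slip the probe in: do not throw it wide open, leave the things around the cooler where they stand, and finish still holding the lid up, because nothing else will keep it open.

Things in the scene. Friction and masses are not known exactly. Their poses are not given: they have to be found in the camera images.
- cooler: white sample cooler with black lid, fixed on the bench, 290 (x) by 400 (y) by 204 mm tall. Origin: on the bench under its middle. +x points from the lid's front edge (facing the robot) to the hinge side, +y from the lid to the console with the dial. The lid covers x -0.142 to 0.128, y -0.20 to 0.08, its top 204 mm up; the console beside it, y 0.08 to 0.20, has a flat top 202 mm above the bench.
- lid (a joint): lid angle about its rear hinge, rad: 0 shut, grows as the front edge rises (272 mm from the hinge: 40 mm up = 0.147), stop 1.35. Lid 0.7 to 1 kg, falls shut if let go. The shut gasket sticks: breaking it takes 14 to 19 N straight up at the handle (weight included), most in the first 1 to 2 mm, fading to nothing over 10 mm; then 4 to 6 N carry the lid. Once broken it does not stick again.
- lid_handle (a point): middle of the lid's black handle: a straight round bar 14 mm thick, 110 mm long, parallel to the cooler's y axis, on two posts at its ends near the lid's front. Shut, the bar's centre line is 242 mm above the bench, 38 mm above the lid's top, over cooler x -0.115, y -0.06; it lies 245 mm in front of the hinge line and 64 mm above it. Axes as the cooler's when shut.
- lid_front_edge (a point): middle of the lower front edge of the lid, 179 mm above the bench when shut, 272 mm from the hinge line.
- lid_hinge (a point): point of the lid's hinge line, in the middle of the lid's width, 178 mm above the bench, at cooler x 0.13; the line runs along the cooler's y axis.
- dial (a joint): angle of the thermostat dial, rad: 0 with the pointer at the start of the scale, growing clockwise seen from above, to 4.71. Light steady friction (0.04 N m): it stays where it is left.
- marker (a joint): angle of the blue set marker on the scale's rim, same zero and sense as the dial: the pointer stands at it when both values are equal. At the start the dial must be turned anticlockwise by 0.5 to 1.5 rad.
- dial_grip (a point): on the dial's vertical axis at grip height, 230 mm above the bench, 28 mm above the console, at cooler x -0.03, y 0.143. Black skirt 52 mm across with a straight grip bar 49 mm long, 14 mm thick, top 239 mm above the bench. +x points along the bar to the pointer end (white line), +z up; in the cooler's frame the pointer is at 2.356 rad minus the dial's value, anticlockwise from +x.
- dial_pointer (a point): a point 34 mm from the dial's axis in line with the pointer, just over the scale; turns with the dial.
- marker_tab (a point): the blue tab on the rim of the round white scale (17 x 6 mm, flat), at 34 mm from the dial's axis; the pointer's point meets this point when the dial is at the marker.
- logger: yellow temperature logger lying on the console behind the dial (toward the lid's hinge side), 56 x 36 x 16 mm, with a short steel stem. Origin: middle of its underside. To be left where it is.
- bottle_a: white bottle with orange cap, 60 mm across, 165 mm tall, standing beside the cooler. Origin: middle of its underside. To be left where it is.
- bottle_b: second white bottle with orange cap, 60 mm across, 165 mm tall, beside the cooler. Origin: middle of its underside. To be left where it is.
- jar: amber jar with black cap, 68 mm across, 100 mm tall, beside the cooler. Origin: middle of its underside. To be left where it is.
- pail: small white pail with blue lid, 112 mm across, 104 mm tall, beside the cooler. Origin: middle of its underside. To be left where it is.
- tube_rack: blue rack full of capped tubes, 90 x 160 mm, 84 mm tall, on the bench. Origin: middle of its underside. To be left where it is.
- tape: green roll of tape lying flat, 100 mm across, 25 mm high, on the bench. Origin: middle of its underside. To be left where it is.

How it is judged (in metres and radians):
On the way, in this order (a step that is already met when the one before it is completed fails the run):
1. the dial's pointer stands at the blue marker while the lid is still shut (horizontal distance between dial_pointer and marker_tab below 0.004 m and value of joint lid below 0.03 rad), for 0.3 s.
2. the gasket has let go and the fingers hold the lid ajar (value of joint lid above 0.09 rad and contact force between the fingers and lid above 1 N), for 0.2 s.
At the end, for the whole second after the job is handed in: The fingers still hold the lid, at rest, with its front edge 25 to 55 mm above its shut height (lid angle 0.092 to 0.203 rad); the dial's pointer is within 4 mm (about 0.12 rad) of the blue marker, and every other thing is within 30 mm of where it was (value of joint lid between 0.092 and 0.203 rad and velocity of joint lid between -0.1 and 0.1 rad/s and contact force between the fingers and lid above 1 N and horizontal distance between dial_pointer and marker_tab below 0.004 m and distance of each of logger, bottle_a, bottle_b, jar, pail, tube_rack, tape from where it was at the start of the episode below 0.03 m); the arm keeps its last pose, push and grip.
It fails at once if the lid was opened while the dial was off the blue marker (value of joint lid above 0.04 rad and not (horizontal distance between dial_pointer and marker_tab below 0.004 m)).
It fails at once if the lid was thrown wide open (front edge more than about 100 mm up) (value of joint lid above 0.37 rad).
It fails at once if a bystander was knocked away (moved more than 40 mm) (distance of any of logger, bottle_a, bottle_b, jar, pail, tube_rack, tape from where it was at the start of the episode above 0.04 m).
It also fails if it takes over 45 s, if anything falls off the work surface, if the arm or the gripper's body presses on something with over 40 N, if the wrist force passes 120 N, or if a joint passes its speed limit or range.

## Working session

There is one attempt and no reset: what is moved stays moved. The work goes in short steps, Python scripts to look and compute and a tool call to move; the robot and the scene stay as the last step left them, time stands still between calls to the robot, and variables do not carry over. Pictures are saved under pics/ and viewed, at most 10 in all, crops included, and the job is handed in when it is done.

```bash
mkdir -p pics; cat > h.py <<'E'
import numpy as np, cv2
from scipy.spatial.transform import Rotation as R
from rig import readout, cams, order, ctrl
def rot(q): return R.from_quat([q[1],q[2],q[3],q[0]])
def ray(cam,uv):
    c=cams.calibration(cam); a=np.array(c["attitude"])
    M=a if a.shape==(3,3) else rot(a).as_matrix()
    d=M@np.array([(uv[0]-c["cx"])/c["fx"],(uv[1]-c["cy"])/c["fy"],1.0])
    return np.array(c["position"],float),d
def at_z(cam,uv,z):
    p,d=ray(cam,uv); return p+d*(z-p[2])/d[2]
def at_d(cam,uv,dep):
    p,d=ray(cam,uv); v=int(round(uv[1]));u=int(round(uv[0]))
    w=dep[v-1:v+2,u-1:u+2]; w=w[w>0]
    return p+d*np.median(w) if len(w) else None
def tool():
    s=readout.sense(); return np.array(s["eef_pos"]),rot(s["ee_rot"]).as_matrix(),s
E
python3 - <<'E'
from h import *
np.set_printoptions(precision=1,suppress=True)
print(cams.calibration("top"),cams.calibration("side"))
Z=dict(cooler=0,lid_handle=242,lid_front_edge=179,lid_hinge=178,dial_grip=230,dial_pointer=None,marker_tab=None,logger=202,pail=0,bottle_a=0,jar=0,tube_rack=0,tape=0)
for c in("top","side"):
    im,dep=cams.capture(c); cv2.imwrite(f"pics/{c}0.png",im[:,:,::-1])
    for n,z in Z.items():
        for r in cams.spot_point(n,c)[:2]:
            print(c,n,round(r["p"],2),np.array(r["uv"]),at_z(c,r["uv"],205 if z is None else z),at_d(c,r["uv"],dep))
p,M,s=tool();print(p,M,s["time_s"],ctrl.tip_extent,s["force"])
E
```

```text
{'fx': 550.561525509071, 'fy': 550.561525509071, 'cx': 319.2284023341151, 'cy': 239.6919579491665, 'position': array([ 385. ,  -23.7, 1377.6]), 'attitude': array([-0. ,  0.7, -0.7,  0.1])} {'fx': 580.5183007975542, 'fy': 580.5183007975542, 'cx': 319.1669953296252, 'cy': 241.66740770294595, 'position': array([  359.7, -1219.2,  1324.2]), 'attitude': array([-0.4,  0.9, -0.1,  0. ])}
top lid_handle 0.96 [351.9 270.8] [482.2 -93.5 242. ] [481.6 -93.  249.2]
top lid_handle 0.38 [346.4 286.3] [450.  -82.4 242. ] [452.3 -84.5 202.4]
top lid_front_edge 0.82 [349.4 289.3] [447.2 -92.3 179. ] [450.3 -95.7 119.2]
top lid_hinge 0.58 [365.4 167.5] [ 720.3 -125.6  178. ] [ 712.6 -123.3  205.5]
top lid_hinge 0.31 [424.5 271. ] [ 490. -256.  178.] [ 496.  -269.4  108.9]
top dial_grip 0.97 [263.2 217.1] [593.8  94.6 230. ] [592.4  93.8 238. ]
top dial_pointer 0.86 [257.6 207.7] [618.8 110.  205. ] [612.7 106.4 235.7]
top dial_pointer 0.37 [269.6 164.9] [714.8  86.8 205. ] [711.4  85.6 217.3]
top marker_tab 0.42 [242.7 219.5] [592.3 141.3 205. ] [592.9 141.7 201.9]
top logger 0.81 [271.2 164. ] [717.8
[... 998 characters left out ...]
ide dial_pointer 0.57 [250.2 199.7] [373.6 147.2 205. ] [376.1 393.9   2.9]
side dial_pointer 0.51 [332.1 203.4] [615.4  96.5 205. ] [614.5  91.8 209. ]
side logger 0.57 [365.2 207.9] [710.6  66.  202. ] [710.4  65.2 202.7]
side bottle_a 0.93 [313.8 355.7] [ 504.  -295.8    0. ] [ 500.5 -318.    31.9]
side jar 0.77 [366.5 357.5] [ 645.8 -322.1   -0. ] [ 635.4 -355.    48.4]
side tube_rack 0.94 [255.2 411.9] [ 333.  -443.3    0. ] [ 333.9 -470.    45.6]
side tube_rack 0.37 [365.6 204.6] [778.9 314.9   0. ] [712.8  72.9 208.9]
side tape 0.93 [248.9 198.9] [371.9 402.5   0. ] [371.9 400.    2.1]
[118.6 511.4 303.9] [[-1.   0.2  0. ]
 [ 0.2  1.   0. ]
 [-0.   0.  -1. ]] 1.4 72.6 [-0.4  0.8 -0.1]
```

```bash
python3 - <<'E'
from h import *
im=cv2.imread("pics/top0.png")
cv2.imwrite("pics/top_c.png",cv2.resize(im[140:310,190:420],None,fx=3.4,fy=3.4,interpolation=cv2.INTER_CUBIC))
cv2.imwrite("pics/top_d.png",cv2.resize(im[180:250,220:300],None,fx=8,fy=8,interpolation=cv2.INTER_CUBIC))
E
```

```text
(no output)
```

View pics/top_c.png

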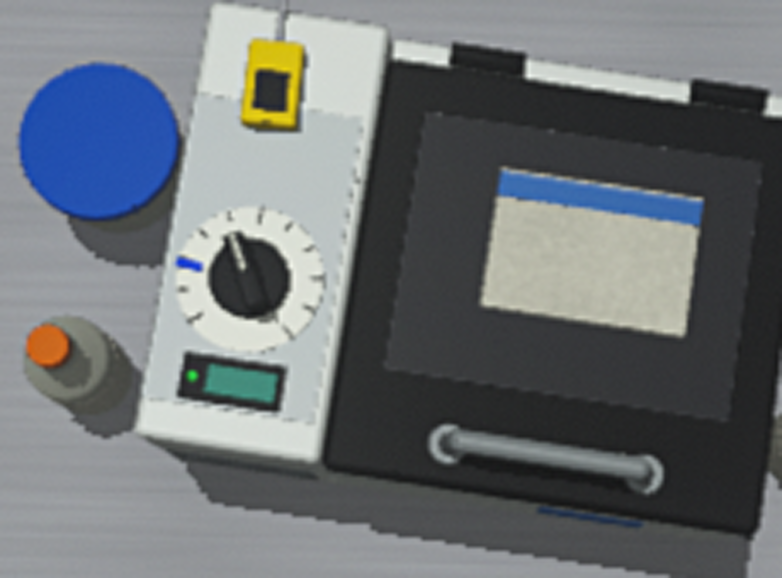

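View pics/top_d.png

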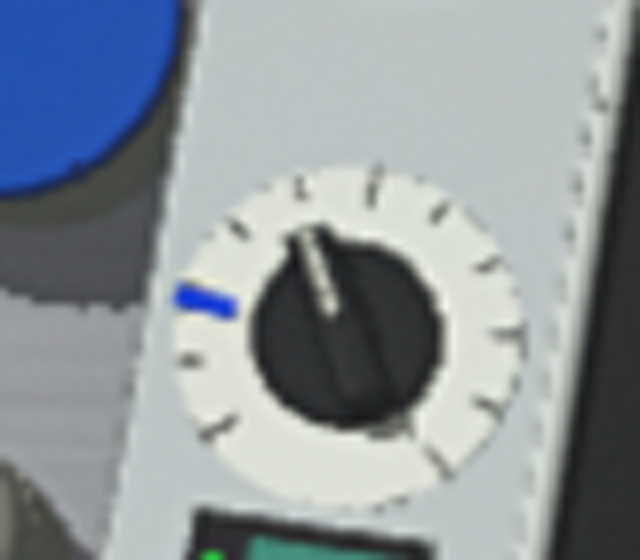

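```bash
cat >> h.py <<'E'
def cloud(cam,dep):
    v,u=np.mgrid[0:480,0:640]; c=cams.calibration(cam)
    M=rot(c["attitude"]).as_matrix()
    P=np.stack([(u-c["cx"])/c["fx"]*dep,(v-c["cy"])/c["fy"]*dep,dep],-1)
    return P@M.T+np.array(c["position"])
def pca(X):
    w,V=np.linalg.eigh(np.cov(X.T)); return V[:,-1],np.sqrt(w)
def near(P,x,y,r): return np.hypot(P[...,0]-x,P[...,1]-y)<r
def marker(cam,im,P,ax):
    i=im.astype(int); m=(i[...,2]>i[...,0]+80)&(i[...,2]>i[...,1]+60)&near(P,ax[0],ax[1],60)&(P[...,2]>190)
    v,u=np.nonzero(m); return at_z(cam,(u.mean(),v.mean()),204),m.sum()
E
python3 - <<'E'
from h import *
np.set_printoptions(precision=2,suppress=True)
for c in("top","side"):
    im,dep=cams.capture(c); P=cloud(c,dep)
    H=P[near(P,481,-92,90)&(P[...,2]>232)&(P[...,2]<265)]
    d,w=pca(H[:,:2]); print(c,"handle",H.mean(0),len(H),"yaw of cooler y",np.degrees(np.arctan2(d[1],d[0])),w, "ends mid",(H.min(0)+H.max(0))/2)
    m=near(P,593,94,45)&(P[...,2]>232)
    B=P[m]; d,w=pca(B[:,:2]); ax=B.mean(0); (cx,cy),sz,an=cv2.minAreaRect(B[:,:2].astype(np.float32))
    print("bar",ax,len(B),"ang",np.arctan2(d[1],d[0]),w,"rect",cx,cy,sz,an)
    mk,n=marker(c,im,P,ax); print("marker",mk,n,"ang",np.arctan2(mk[1]-ax[1],mk[0]-ax[0]),np.hypot(*(mk-ax)[:2]))
    # white scale disc and white line
    i=im.astype(int); q=(i.min(-1)>215)&near(P,ax[0],ax[1],48)
    v,u=np.nonzero(q&(P[...,2]<215)); 
    (a,b),(e,f),t=cv2.fitEllipse(cv2.convexHull(np.stack([u,v],1).astype(np.int32)))
    print("scale centre",at_z(c,(a,b),203),e,f)
    q=(i.min(-1)>150)&m; v,u=np.nonzero(q); 
    if len(v): W=np.array([at_z(c,x,239) for x in zip(u,v)]); d,_=pca(W[:,:2]); k=W.mean(0);print("white line",k,len(W),"line ang",np.arctan2(d[1],d[0]),"from ax",np.arctan2(k[1]-ax[1],k[0]-ax[0]))
E
```

```text
top handle [477.1  -91.46 248.52] 408 yaw of cooler y 82.22197460484638 [ 3.95 35.93] ends mid [477.25 -91.74 244.21]
bar [588.17  96.59 239.17] 154 ang -2.7794804422895547 [ 4.05 14.14] rect 588.7478637695312 96.82152557373047 (48.33934783935547, 13.966348648071289) 20.4280948638916
marker [597.38 136.4  204.  ] 19 ang 1.343345074724386 40.860571753859304
scale centre [588.22  97.87 203.  ] 39.62757873535156 41.09035110473633
white line [600.81 101.13 239.  ] 9 line ang -2.9378368078611166 from ax 0.34467843677901905
side handle [ 476.62 -101.16  247.37] 185 yaw of cooler y 82.03636963649049 [ 4.03 37.83] ends mid [476.94 -92.93 243.9 ]
bar [589.96  97.57 238.17] 80 ang -2.7853834980774765 [ 4.88 14.46] rect 589.1961669921875 97.47438049316406 (50.149539947509766, 22.796533584594727) 27.25557518005371
marker [nan nan nan] 0 ang nan nan
scale centre [589.55  97.12 203.  ] 20.45328712463379 31.89996910095215
white line [601.48 107.51 239.  ] 6 line ang -2.873983695910744 from ax 0.7118625452537636h.py:28: RuntimeWarning: Mean of empty slice.
  v,u=np.nonzero(m); return at_z(cam,(u.mean(),v.mean()),204),m.sum()
  ret = ret.dtype.type(ret / rcount)
```

```bash
cat >> h.py <<'E'
def to(x,y,z,ang):
    "shift and turn in tool axes to TCP x,y,z, tool down, tool y at world angle ang"
    p,M,s=tool(); Y=np.array([np.cos(ang),np.sin(ang),0]); Z=np.array([0,0,-1.]); T=np.stack([np.cross(Y,Z),Y,Z],1)
    print("t",round(s["time_s"],2),"at",np.round(p,1),"yang",round(np.arctan2(M[1,1],M[0,1]),3),"row",np.round(M.T@(np.array([x,y,z])-p),1),np.round(R.from_matrix(M.T@T).as_rotvec(),3))
E
python3 - <<'E'
from h import *
im,dep=cams.capture("top");P=cloud("top",dep)
d=np.hypot(P[...,0]-588.8,P[...,1]-97.2)
off=(-(P[...,0]-588.8)*np.sin(.36)+(P[...,1]-97.2)*np.cos(.36))
print("skirt z",np.percentile(P[...,2][(d<24)&(abs(off)>12)],[10,50,90]))
to(589,97.2,335,-1.211)
E
```

```text
skirt z [207.69822497 210.97187975 214.57817467]
t 1.55 at [118.6 511.5 303.9] yang 1.343 row [-551.8 -297.3  -31.1] [ 0.    -0.     2.554]
```

The manual's scale: shifts go in shares of 800 mm and turns go in shares of 2 pi rad. Converting my numbers, -552 mm / 800 = -0.69, -297 mm / 800 = -0.3713, 2.554 rad / 6.2832 = 0.4065.

>>> {"op": "run_rows", "data": {
  "steps": [
    {"trans": [-0.05, -0.025, -0.0388], "turn_vec": [0, 0, 0.0239]},
    {"trans": [-0.69, -0.3713, -0.0388], "turn_vec": [0, 0, 0.4065]},
    {"trans": [-0.69, -0.3713, -0.0388], "turn_vec": [0, 0, 0.4065]},
    {"trans": [-0.69, -0.3713, -0.0388], "turn_vec": [0, 0, 0.4065]},
    {"trans": [-0.69, -0.3713, -0.0388], "turn_vec": [0, 0, 0.4065]},
    {"trans": [-0.69, -0.3713, -0.0388], "turn_vec": [0, 0, 0.4065]},
    {"trans": [-0.69, -0.3713, -0.0388], "turn_vec": [0, 0, 0.4065]},
    {"trans": [-0.69, -0.3713, -0.0388], "turn_vec": [0, 0, 0.4065]}
  ],
  "aperture": 0.6,
  "grip_force": 30
}}

```text
time_s: 2.35
eef_pos: [413.8, 251.8, 334.1]
ee_rot: [0.0, 0.657, 0.754, 0.0]
force: [0.3, 1.0, -0.5]
grip_width: 0.601
grip_force: 0.0
```

```bash
python3 -c "from h import *;to(589,97.2,335,-1.211)"
```

```text
t 2.35 at [413.8 251.8 334.1] yang 0.137 row [-177.1  152.5   -0.9] [ 0.    -0.     1.348]
```

Scaled: -177 mm / 800 = -0.2213, 152 mm / 800 = 0.19, 1.345 rad / 6.2832 = 0.2141.

>>> {"op": "run_rows", "data": {
  "steps": [
    {"trans": [-0.2213, 0.19, -0.0013], "turn_vec": [0, 0, 0.2141]},
    {"trans": [-0.2213, 0.19, -0.0013], "turn_vec": [0, 0, 0.2141]},
    {"trans": [-0.2213, 0.19, -0.0013], "turn_vec": [0, 0, 0.2141]},
    {"trans": [-0.2213, 0.19, -0.0013], "turn_vec": [0, 0, 0.2141]},
    {"trans": [-0.2213, 0.19, -0.0013], "turn_vec": [0, 0, 0.2141]},
    {"trans": [-0.2213, 0.19, -0.0013], "turn_vec": [0, 0, 0.2141]},
    {"trans": [-0.2213, 0.19, -0.0013], "turn_vec": [0, 0, 0.2141]},
    {"trans": [-0.2213, 0.19, -0.0013], "turn_vec": [0, 0, 0.2141]}
  ]
}}

```text
time_s: 3.15
eef_pos: [588.4, 99.7, 334.6]
ee_rot: [-0.0, 0.968, 0.251, -0.0]
force: [1.0, 0.5, -1.1]
grip_width: 0.602
grip_force: 0.0
```

```bash
python3 -c "from h import *;to(589,97.2,335,-1.211)"
```

```text
t 3.15 at [588.4  99.7 334.6] yang -1.064 row [-0.7  2.4 -0.4] [-0.     0.     0.147]
```

Scaled: -1 mm / 800 = -0.0013, 0.147 rad / 6.2832 = 0.0234.

>>> {"op": "run_rows", "data": {
  "steps": [
    {"trans": [-0.0013, 0.0013, 0], "turn_vec": [0, 0, 0.0234]},
    {"trans": [-0.0013, 0.0013, 0], "turn_vec": [0, 0, 0.0234]},
    {"trans": [-0.0013, 0.0013, 0], "turn_vec": [0, 0, 0.0234]}
  ]
}}

```text
time_s: 3.45
eef_pos: [587.8, 98.7, 334.9]
ee_rot: [-0.0, 0.983, 0.184, -0.0]
force: [0.2, 0.1, 0.8]
grip_width: 0.6
grip_force: 0.0
```

```bash
python3 -c "from h import *;to(589,97.2,287,-1.211)"
```

```text
t 3.45 at [587.8  98.7 334.9] yang -1.2 row [ 0.6  1.8 47.9] [-0.     0.     0.011]
```

Scaled: 48 mm / 800 = 0.06, 40 mm / 800 = 0.05, 0.01 rad / 6.2832 = 0.0016.

>>> {"op": "run_rows", "data": {
  "steps": [
    {"trans": [0.0008, 0.0023, 0.03], "turn_vec": [0, 0, 0.0016]},
    {"trans": [0.0008, 0.0023, 0.05], "turn_vec": [0, 0, 0.0016]},
    {"trans": [0.0008, 0.0023, 0.06], "turn_vec": [0, 0, 0.0016]},
    {"trans": [0.0008, 0.0023, 0.06], "turn_vec": [0, 0, 0.0016]}
  ]
}}

```text
time_s: 3.85
eef_pos: [588.9, 97.2, 286.1]
ee_rot: [-0.0, 0.984, 0.178, -0.001]
force: [0.0, -0.5, 0.7]
grip_width: 0.6
grip_force: 0.0
```

>>> {"op": "run_rows", "data": {
  "steps": [
    {},
    {},
    {},
    {},
    {}
  ],
  "aperture": 0,
  "grip_force": 30
}}

```text
time_s: 4.35
eef_pos: [588.9, 98.3, 288.1]
ee_rot: [-0.001, 0.984, 0.178, 0.001]
force: [-3.3, 6.6, 4.1]
grip_width: 0.155
grip_force: 32.5
```

```bash
python3 -c "from h import *;to(589,97.2,287,-1.211)"
```

```text
t 4.35 at [588.9  98.3 288.1] yang -1.213 row [-0.3  1.1  1. ] [-0.002 -0.002 -0.002]
```

Scaled: -1.2 mm / 800 = -0.0015, -0.985 rad / 6.2832 = -0.1568.

>>> {"op": "run_rows", "data": {
  "steps": [
    {"trans": [0, -0.0015, 0], "turn_vec": [0, 0, -0.0207]},
    {"trans": [0, -0.0015, 0], "turn_vec": [0, 0, -0.0414]},
    {"trans": [0, -0.0015, 0], "turn_vec": [0, 0, -0.0637]},
    {"trans": [0, -0.0015, 0], "turn_vec": [0, 0, -0.0859]},
    {"trans": [0, -0.0015, 0], "turn_vec": [0, 0, -0.1082]},
    {"trans": [0, -0.0015, 0], "turn_vec": [0, 0, -0.1305]},
    {"trans": [0, -0.0015, 0], "turn_vec": [0, 0, -0.1464]},
    {"trans": [0, -0.0015, 0], "turn_vec": [0, 0, -0.1568]}
  ]
}}

```text
time_s: 5.15
eef_pos: [589.7, 97.8, 288.1]
ee_rot: [0.002, 0.782, 0.623, 0.002]
force: [6.2, -2.5, 0.2]
grip_width: 0.159
grip_force: 32.0
```

>>> {"op": "run_rows", "data": {
  "steps": [
    {},
    {}
  ]
}}

```text
time_s: 5.35
eef_pos: [589.7, 97.8, 288.1]
ee_rot: [0.002, 0.783, 0.622, 0.002]
force: [6.3, -2.5, 1.1]
grip_width: 0.15
grip_force: 32.1
```

```bash
python3 - <<'E'
from h import *
to(589,97.2,287,-1.211+.985)
im,dep=cams.capture("top");cv2.imwrite("pics/top_e.png",cv2.resize(im[180:250,220:300,::-1],None,fx=7,fy=7,interpolation=cv2.INTER_CUBIC))
im,dep=cams.capture("side")
cv2.imwrite("pics/side_e.png",cv2.resize(im[160:260,270:400,::-1],None,fx=6,fy=6,interpolation=cv2.INTER_CUBIC))
E
```

```text
t 5.35 at [589.7  97.8 288.1] yang -0.229 row [-0.8 -0.5  1.1] [ 0.005 -0.    -0.003]
```

View pics/top_e.png

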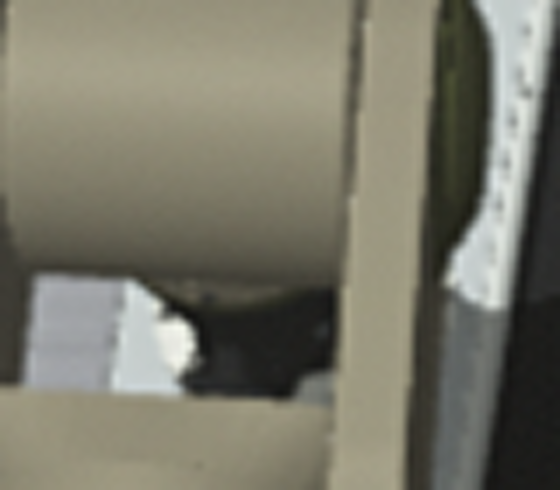

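Scaled: -65 mm / 800 = -0.0813, -30 mm / 800 = -0.0375.

>>> {"op": "run_rows", "data": {
  "steps": [
    {},
    {},
    {},
    {"trans": [0, 0, -0.0375]},
    {"trans": [0, 0, -0.0813]},
    {"trans": [0, 0, -0.0813]}
  ],
  "aperture": 0.6,
  "grip_force": 30
}}

```text
time_s: 6.05
eef_pos: [589.2, 98.4, 356.7]
ee_rot: [0.003, 0.783, 0.622, 0.003]
force: [-0.2, 0.5, 0.3]
grip_width: 0.598
grip_force: 0.0
```

```bash
python3 -c "from h import *;to(477.2,-92,350,-0.137)"
```

```text
t 6.05 at [589.2  98.4 356.7] yang -0.229 row [-210.9  -66.     5.9] [ 0.008 -0.001 -0.092]
```

Scaled: -211 mm / 800 = -0.2638, -180 mm / 800 = -0.225, -0.092 rad / 6.2832 = -0.0146.

>>> {"op": "run_rows", "data": {
  "steps": [
    {"trans": [-0.0563, -0.0188, 0]},
    {"trans": [-0.1125, -0.0375, 0.0025], "turn_vec": [0, 0, -0.0048]},
    {"trans": [-0.1688, -0.0538, 0.005], "turn_vec": [0, 0, -0.0095]},
    {"trans": [-0.225, -0.07, 0.0075], "turn_vec": [0, 0, -0.0143]},
    {"trans": [-0.2638, -0.0825, 0.0075], "turn_vec": [0.0013, 0, -0.0146]},
    {"trans": [-0.2638, -0.0825, 0.0075], "turn_vec": [0.0013, 0, -0.0146]},
    {"trans": [-0.2638, -0.0825, 0.0075], "turn_vec": [0.0013, 0, -0.0146]}
  ],
  "aperture": 0.7
}}

```text
time_s: 6.75
eef_pos: [476.3, -92.3, 345.7]
ee_rot: [-0.003, 0.754, 0.657, -0.002]
force: [0.5, 0.0, 0.0]
grip_width: 0.703
grip_force: 0.0
```

```bash
python3 - <<'E'
from h import *
np.set_printoptions(precision=3,suppress=True)
to(477.2,-92,296,-0.137)
for c in("top","side"):
    im,dep=cams.capture(c);P=cloud(c,dep)
    cv2.imwrite(f"pics/{c}_f.png",cv2.resize(im[180:250,220:300,::-1] if c=="top" else im[120:270,230:430,::-1],None,fx=8 if c=="top" else 4,fy=8 if c=="top" else 4,interpolation=cv2.INTER_CUBIC))
    B=P[near(P,589,97,32)&(P[...,2]>232)&(P[...,2]<245)]; d,w=pca(B[:,:2]); ax=B.mean(0); r=cv2.minAreaRect(B[:,:2].astype(np.float32))
    print(c,"bar",ax,len(B),"ang",np.arctan2(d[1],d[0])%np.pi,w,r)
    if c=="top":
        mk,n=marker(c,im,P,ax); print("marker",mk,n,[np.arctan2(mk[1]-a[1],mk[0]-a[0]) for a in (ax,(588.8,97.3))])
        for n in("marker_tab","dial_pointer","dial_grip"):
            for q in cams.spot_point(n,c)[:2]: print(n,q["p"],q["uv"],at_z(c,q["uv"],230 if n=="dial_grip" else 204))
E
```

```text
t 6.75 at [476.3 -92.3 345.7] yang -0.138 row [ 0.4  1.2 49.7] [-0.008 -0.001 -0.001]
top bar [588.508  96.54  239.155] 154 ang 1.3464713672327995 [ 4.05  14.364] ((588.8870849609375, 97.10938262939453), (49.77584457397461, 14.09327220916748), 76.96512603759766)
marker [597.313 135.974 204.   ] 20 [np.float64(1.3511250352220854), np.float64(1.3541346122596185)]
marker_tab 0.34 [248.4, 215.3] [601.94  129.427 204.   ]
dial_pointer 0.8 [249.1, 216.5] [599.328 127.819 204.   ]
dial_grip 0.58 [261.6, 217.4] [593.115  97.954 230.   ]
side bar [589.669  96.755 239.163] 57 ang 1.3414211163265461 [ 4.059 14.736] ((590.0376586914062, 98.2788314819336), (47.937808990478516, 13.70118522644043), 76.07593536376953)
```

View pics/top_f.png

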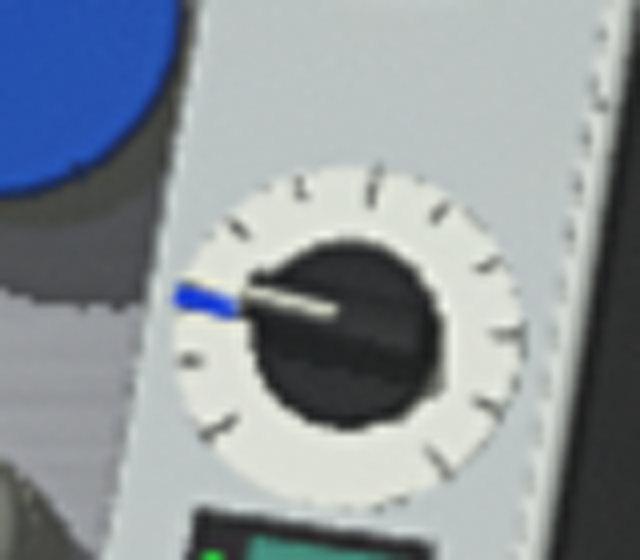

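View pics/side_f.png

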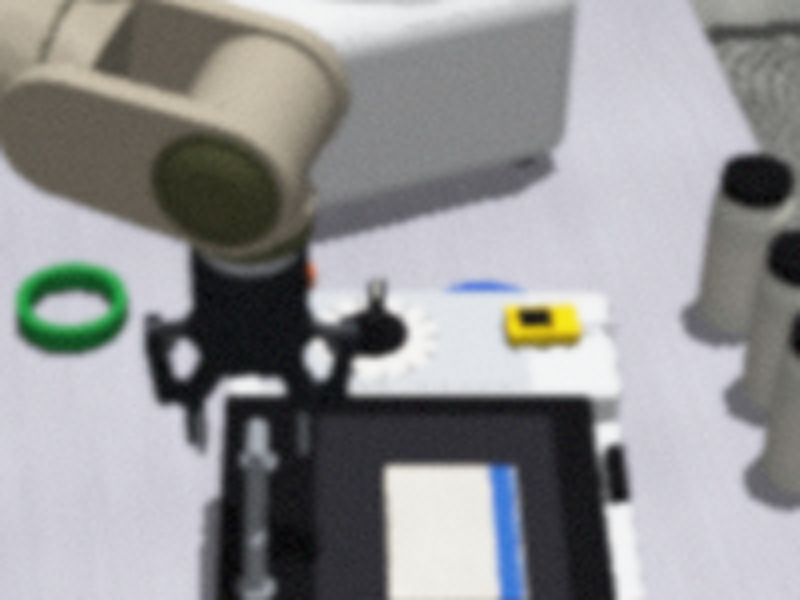

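The pointer's white line (crop 245,292) runs straight into the blue tab (205,298): bar 1.344 rad against marker 1.35. In the side view the fingers straddle the handle bar. Next I go down and grip.

Scaled: 50 mm / 800 = 0.0625, 42 mm / 800 = 0.0525, -0.008 rad / 6.2832 = -0.0013.

>>> {"op": "run_rows", "data": {
  "steps": [
    {"trans": [0, 0.0013, 0.0313], "turn_vec": [-0.0013, 0, 0]},
    {"trans": [0, 0.0013, 0.0525], "turn_vec": [-0.0013, 0, 0]},
    {"trans": [0, 0.0013, 0.0625], "turn_vec": [-0.0013, 0, 0]},
    {"trans": [0, 0.0013, 0.0625], "turn_vec": [-0.0013, 0, 0]}
  ]
}}

```text
time_s: 7.4
eef_pos: [477.0, -91.8, 295.2]
ee_rot: [-0.001, 0.754, 0.657, -0.0]
force: [-0.8, 0.0, -0.2]
grip_width: 0.703
grip_force: 0.0
```

>>> {"op": "run_rows", "data": {
  "steps": [
    {},
    {},
    {},
    {},
    {},
    {}
  ],
  "aperture": 0,
  "grip_force": 80
}}

```text
time_s: 8.0
eef_pos: [477.9, -92.4, 296.8]
ee_rot: [0.001, 0.754, 0.657, 0.001]
force: [5.1, 0.8, 1.6]
grip_width: 0.135
grip_force: 77.9
```

```bash
python3 -c "from h import *;to(477.2,-92,296,-0.137)"
```

```text
t 8.0 at [477.9 -92.4 296.8] yang -0.137 row [ 0.3 -0.7  0.8] [ 0.004  0.    -0.   ]
```

Scaled: -14.5 mm / 800 = -0.0181, -9.7 mm / 800 = -0.0121, 0.06 rad / 6.2832 = 0.0095.

>>> {"op": "run_rows", "data": {
  "steps": [
    {"trans": [0, 0.0008, -0.0015], "turn_vec": [0.0008, 0, 0]},
    {"trans": [0, 0.0015, -0.0031], "turn_vec": [0.0016, 0, 0]},
    {"trans": [0, 0.0023, -0.0046], "turn_vec": [0.0024, 0, 0]},
    {"trans": [0, 0.003, -0.0061], "turn_vec": [0.0032, 0, 0]},
    {"trans": [0, 0.0046, -0.0091], "turn_vec": [0.0048, 0, 0]},
    {"trans": [0, 0.0061, -0.0121], "turn_vec": [0.0064, 0, 0]},
    {"trans": [0, 0.0078, -0.0151], "turn_vec": [0.008, 0, 0]},
    {"trans": [0, 0.0094, -0.0181], "turn_vec": [0.0095, 0, 0]}
  ]
}}

```text
time_s: 8.8
eef_pos: [485.1, -93.4, 310.0]
ee_rot: [-0.022, 0.754, 0.657, -0.019]
force: [6.9, -1.5, -7.6]
grip_width: 0.132
grip_force: 79.6
```

```bash
python3 -c "from h import *;to(477.2,-92,296,-0.137)"
```

```text
t 8.8 at [485.1 -93.4 310. ] yang -0.137 row [ 0.3 -7.2 14.5] [-0.059 -0.001 -0.   ]
```

Scaled: -21.5 mm / 800 = -0.0269, -18 mm / 800 = -0.0225, 0.06 rad / 6.2832 = 0.0095.

>>> {"op": "run_rows", "data": {
  "steps": [
    {"trans": [0, 0.0025, -0.0045], "turn_vec": [0.0024, 0, 0]},
    {"trans": [0, 0.0049, -0.009], "turn_vec": [0.0048, 0, 0]},
    {"trans": [0, 0.0073, -0.0135], "turn_vec": [0.0072, 0, 0]},
    {"trans": [0, 0.0096, -0.018], "turn_vec": [0.0095, 0, 0]},
    {"trans": [0, 0.012, -0.0225], "turn_vec": [0.0119, 0, 0]},
    {"trans": [0, 0.0145, -0.0269], "turn_vec": [0.0143, 0, 0]},
    {"trans": [0, 0.0145, -0.0269], "turn_vec": [0.0143, 0, 0]},
    {"trans": [0, 0.0145, -0.0269], "turn_vec": [0.0143, 0, 0]}
  ]
}}

```text
time_s: 9.6
eef_pos: [497.8, -95.2, 330.8]
ee_rot: [-0.056, 0.752, 0.655, -0.049]
force: [7.3, -0.9, -6.7]
grip_width: 0.129
grip_force: 79.6
```

```bash
python3 - <<'E'
from h import *
np.set_printoptions(precision=3,suppress=True)
to(477.2,-92,296,-0.137)
print(readout.sense()["force"])
im,dep=cams.capture("side");P=cloud("side",dep)
cv2.imwrite("pics/side_g.png",cv2.resize(im[120:330,220:440,::-1],None,fx=2.8,fy=2.8))
# lid height along cooler x on the lid's flat top
o=np.array([477.2,-92]);yaw=-0.137;ex=np.array([np.cos(yaw),np.sin(yaw)]);ey=np.array([-ex[1],ex[0]])
q=P[...,:2]-o; X=q@ex-115; Y=q@ey-60
m=(X>-60)&(X<100)&(Y>-170)&(Y<40)&(P[...,2]>195)&(P[...,2]<270)
k=np.polyfit(X[m],P[...,2][m],1);r=P[...,2][m]-np.polyval(k,X[m]);g=abs(r)<5;k=np.polyfit(X[m][g],P[...,2][m][g],1)
print("lid angle",-np.arctan(k[0]),m.sum(),g.sum())
im,dep=cams.capture("top");P=cloud("top",dep)
B=P[near(P,589,97,32)&(P[...,2]>232)&(P[...,2]<245)]; d,w=pca(B[:,:2]);print("bar",np.arctan2(d[1],d[0])%np.pi,len(B))
E
```

```text
t 9.6 at [497.8 -95.2 330.8] yang -0.137 row [  0.3 -15.4  37.5] [-0.149 -0.     0.   ]
[ 7.297 -0.906 -6.704]
lid angle 0.1433332822173131 3117 2960
bar 1.3459219897694152 161
```

View pics/side_g.png

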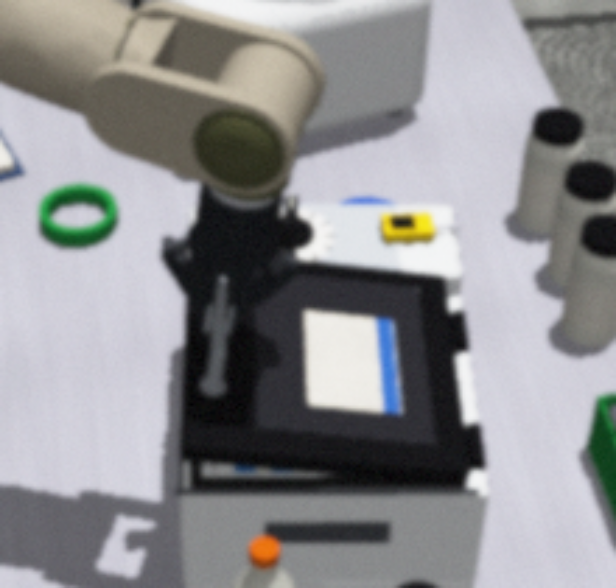

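The side view shows the lid ajar, with a gap at (190–330, 465), and the fingers on the bar at about (225, 290). The measured lid angle is 0.143 rad, and the dial is unchanged at 1.346 rad. I let it settle, then hand in.

>>> {"op": "run_rows", "data": {
  "steps": [
    {},
    {},
    {},
    {}
  ]
}}

```text
time_s: 10.1
eef_pos: [497.7, -95.2, 330.8]
ee_rot: [-0.056, 0.752, 0.655, -0.049]
force: [5.8, -1.1, -6.7]
grip_width: 0.13
grip_force: 79.6
```

```bash
python3 -c "
from h import *
print(order.finish_job())"
```

```text
the job is handed in; nothing more can be done
None
```

I turned the dial to the blue marker (within about 0.01 rad by camera), then opened the lid to about 0.143 rad (front edge about 39 mm up) and handed the job in at about 10 s with the gripper still holding it; no verdict came back.

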